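Shim up the book cradle and hold

ROBOT

A 6-joint arm with a two-finger parallel gripper is mounted at the origin on the work surface; the furniture and walls round the work are solid. World frame = base frame: x ahead of the robot, y to its left, z up, the work surface at z = 0. Lengths are in m, angles in rad, forces in N, time in s.
With the tool pointing down it reaches from about 0.35 to 0.775 m from the base axis. Payload 5.5 kg.
Tool frame: the origin (TCP) lies midway between the tips of the shut fingers; the grasp point (between the pads) lies grasp_offset behind it (grasp_offset is the distance from the TCP to the grasp point, in m); z points along the fingers, y is the line along which they close (so a half turn about z gives the same grasp; the last joint's range is limited). The gripper opens to 85 mm and grips with 20 to 120 N. Pads are 22 mm wide; open, the fingers measure 114 mm over their backs; the gripper's body (76 mm by 85 mm) begins 54 mm behind the grasp point. The pads swing forward as they close: fully open they stand 13 mm farther back than shut.
Start: joints at [-0.14, 0.313, 0.046, 1.304, 0, 1.431], TCP at [0.575, -0, 0.231] pointing down, gripper open.
Joint ranges: [-2.76, 2.76], [-0.86, 1.69], [-1.03, 1.26], [-2.2, 2.34], [-1.47, 1.5], [-3.14, 3.14]. Speed limits (rad/s): [2.57, 2.57, 3.14, 3.14, 3.14, 3.14].

INTERFACE

Orientations are given as a unit quaternion [w, x, y, z].
In Python, from workcell import * gives the robot as it stands.
- The arm moves only by the tool step_arm, never from a script. Its argument "deltas" is a list of rows, each a list of 7 numbers: the shift along the world's x, y, z in mm, then the turn, a rotation vector about the world's x, y, z in degrees, then the gripper's target within -1 to 1 (fully open at 1, half-way at 0, shut at -1). A call has 1 to 5 rows; each row shifts and turns the commanded pose from where the row before left it; what a row does not reach is not made up. A row lasts 1/10 s, in which the tool goes at most 50 mm and 8.59 degrees, less where a joint would pass 70% of its speed; a pose out of reach is approached as far as the arm can. A call is refused whole if a number of a shift passes 50 or a number of a turn 8.59, either way. A call with a gripper value outside its range is refused whole. The fingers move at their own pace and stop on an object; "newtons" is the grip in N (left out, the last holds). Time passes only in rows, so rows that do not move let the fingers close. It gives the time, the measured TCP pose, the force, the opening and the grip force at its end, in the units of the state.
- get_state(): the state, without advancing time (a new reading comes with each control period).
- read_camera(name): name is "scene" or "side" or "wrist"; returns a dict with "image" (400x640x3 uint8, red, green, blue), "z_map" (400x640 float32, m along the optical axis (not along the pixel's ray), 0 where there is no reading), "K" (3x3 intrinsics, pixels), "dist_coeffs" ([k1, k2, p1, p2, k3] as OpenCV has them; the pictures are not rectified), "world_from_camera" (4x4, takes a point from camera to world coordinates). Camera axes: x right, y down, z forward; pixel columns grow to the right and rows downward; lengths in m; the calibration is good to about 2 mm. A picture is of the moment at which its call begins.
- hand_in(): hands the job in; it is judged then, once.
The state is a dict: "clock": time; "joint_pos": joint angles; "qvel": joint speeds; "tau": joint torques, N m; "tcp_pos": TCP position; "orientation": TCP orientation; "wrist_force": force on the tool from outside, world axes, zero at the start; "ft_torque": the same for the moment, N m; "finger_gap": finger opening in m; "grip_force": force on a finger pad.
Only numpy, scipy, OpenCV 4.12 (cv2) and the standard library are available. Lean on these libraries where they do the work, as an engineer would, in place of code of your own. Each camera call takes 0.05 s, during which the arm holds its last target. There are 200 camera calls.

TASK

Open the blue lid of the shim case all the way until it rests back on its stop, and take the orange wedge out. With the wedge flat on the desk, push it thin end first under the middle of the front edge of the book cradle's hinged board until that edge just lifts off its base, by about 3 mm, and finish still holding the wedge there in the gripper. Touch the board with nothing but the wedge; the lid stays open, the book stays on the board, and the tape roll, loupe, leather weight and dish are left alone.

Things in the scene. Friction and masses are not known exactly. Their poses are not given: they have to be found in the camera images.
- case: Grey open-topped case fixed to the desk, 135 (x) x 140 (y) x 50 mm high, walls and floor 5 mm thick. Origin: centre of its underside on the desk. x points from its front to its hinge side, z up.
- lid (a joint): Angle of the blue case lid (135 x 140 x 8 mm, 0.16 kg) about the hinge along the top of the case's far (+x) wall: 0 shut, growing as it opens, 1.75 fully open on its stop. It swings freely: it falls shut below about 1.4 rad, and falls open onto the stop by itself beyond about 1.6.
- lid_handle (a point): Middle of the lid's steel bar handle: a round bar 70 mm long, 11 mm thick, parallel to the hinge (along the case's y), standing 35 mm off the lid. With the lid shut it is 93.5 mm above the desk, 52.5 mm in front (-x) of the case's centre. Can be pinched from above and turns in the grip as the lid swings.
- lid_hinge (a point): Middle of the lid's hinge line, 67.5 mm behind (+x) the case's centre and 50.5 mm above the desk; y is along the hinge. The handle bar is 120 mm from it towards the front and 43 mm above it when shut.
- wedge: Orange plastic wedge, 0.08 kg, 100 mm long, 28 mm wide, lying on the case floor. Origin: underside, below the middle of its grip block; x points to the thin tip. The grip block is 28 x 28 mm and 37.5 mm high; from 14 mm to 86 mm ahead of the origin the top slopes evenly from 21 mm down to 5 mm high at the tip.
- wedge_tip (a point): Middle of the wedge's thin end on its underside, 86 mm ahead of the wedge's origin.
- cradle: Book cradle base fixed to the desk: U-shaped aluminium frame 180 (x) x 214 (y) mm, 14 mm high, open at the front between its two side rails (170 mm free between them), the hinge along its far side. Origin: on the desk under the middle of the board's front edge. x points from the front edge to the hinge: push the wedge along it.
- cradle_board (a joint): Angle of the cradle's plywood board (165 x 214 x 12 mm, about 0.6 kg, book on it) about its hinge 170 mm behind the front edge and 18 mm up: 0 resting on the base, growing as the front edge rises (0.018 rad is 3 mm). It falls back by its own weight.
- front_edge (a point): Lowest point, in the middle, of the round brass strip (8 mm thick, 150 mm long) under the board's front edge, its middle marked yellow on top. At rest 12 mm above the desk, 4 mm behind (+x) the cradle's origin. The wedge touches here once its tip is about 32 mm past it; then each 4.5 mm of push lifts it 1 mm.
- board_mid (a point): Middle of the board's upper face, 26 mm above the desk.
- book: Brown leather wallet binding, 206 x 149 x 18 mm, 0.21 kg, loose on the cradle board. Origin: centre of its underside.
- tape: Roll of cream tissue tape, 62 mm across, 18 mm high. Origin: centre of its underside. Bystander, beside the base plate of the fixed grey swing-arm stand: that stand is an obstacle left of everything handled (y above 0.08 m), from x 0.3 m outwards, its beam rising to 0.72 m; an arm that starts on its left passes above it.
- loupe: Folding pocket loupe, 58 x 33 x 14 mm. Origin: centre of its underside. Bystander.
- weight: Brown leather-covered press weight, 45 x 65 x 34 mm. Origin: centre of its underside. Bystander.
- dish: Petri dish, 60 mm across, 14 mm high. Origin: centre of its underside. Bystander.
There are look-alikes about, which are no part of the job. Several things have the shape of the case; the one meant has the colours described above.

How it is judged:
By the outcome, as a careful person would: the job done as asked, in the order asked, and still so for the second after the job is handed in, while the arm keeps its last pose, push and grip.
It also fails if it takes over 72 s, if anything falls off the work surface, if the arm or the gripper's body presses on something with over 40 N, if the wrist force passes 120 N, or if a joint passes its speed limit or range.

## Working session

There is one attempt and no reset: what is moved stays moved. The work goes in short steps, Python scripts to look and compute and a tool call to move; the robot and the scene stay as the last step left them, time stands still between calls to the robot, and variables do not carry over. Pictures are saved under pics/ and viewed, at most 10 in all, crops included, and the job is handed in when it is done.

Besides the shell and the picture viewer there is one more tool, called after "Request:" as name([rows], argument=value, ...), one row to a line, values as JSON. step_arm: Moves the arm, as the interface text tells. Its arguments: {"type":"object","properties":{"deltas":{"type":"array","items":{"type":"array","items":{"type":"number"}}},"newtons":{"type":"number"}},"required":["deltas"]}

```bash
mkdir -p pics
cat > h.py <<'E'
from workcell import *
import numpy as np, cv2
def cam(n):
    c=read_camera(n); return c
def pts(c):
    h,w=c["z_map"].shape
    u,v=np.meshgrid(np.arange(w),np.arange(h))
    p=cv2.undistortPoints(np.stack([u,v],-1).reshape(-1,1,2).astype(np.float64),c["K"],c["dist_coeffs"]).reshape(h,w,2)
    z=c["z_map"][...,None]; X=np.concatenate([p*z,z],-1)
    T=c["world_from_camera"]; return X@T[:3,:3].T+T[:3,3]
def save(c,n): cv2.imwrite("pics/"+n,c["image"][...,::-1])
def mask(c,lo,hi):
    return cv2.inRange(cv2.cvtColor(c["image"],cv2.COLOR_RGB2HSV),lo,hi)>0
E
python3 - <<'E'
from h import *
s=get_state(); print(s)
ims=[]
for n in("scene","side","wrist"):
    c=cam(n); save(c,n+"0.png"); np.savez(n+"0.npz",P=pts(c),image=c["image"],z=c["z_map"],K=c["K"],d=c["dist_coeffs"],T=c["world_from_camera"]); print(n,c["world_from_camera"].round(3).tolist(),c["K"][0])
E
```

```text
{'clock': 0.0, 'joint_pos': array([-1.39605059e-01,  3.13987941e-01,  4.49789246e-02,  1.30360777e+00,
       -3.49712633e-06,  1.43117952e+00]), 'qvel': array([ 0.00016606, -0.00153409, -0.00086027,  0.00094523,  0.00239654,
       -0.00121838]), 'tau': array([-2.90074182e-03, -4.80629075e+01,  2.98531097e+01,  1.95313990e-02,
       -3.83516899e-04, -4.27451073e-05]), 'tcp_pos': array([5.74485438e-01, 5.87080418e-05, 2.30415945e-01]), 'orientation': array([-7.25882956e-04,  7.07102335e-01,  7.07110641e-01, -5.49199041e-04]), 'wrist_force': array([ 0.26838659, -0.50792066, -0.44671627]), 'ft_torque': array([0.01526537, 0.01903663, 0.01189832]), 'grip_force': 0.0, 'finger_gap': 0.08546493267495546}
scene [[0.671, 0.527, -0.521, 1.045], [0.741, -0.479, 0.47, -0.757], [-0.001, -0.702, -0.712, 0.898], [0.0, 0.0, 0.0, 1.0]] [413.84761529   0.         318.19137363]
side [[0.996, 0.063, -0.069, 0.558], [0.093, -0.712, 0.696, -0.997], [-0.005, -0.7, -0.715, 0.879], [0.0, 0.0, 0.0, 1.0]] [422.83910634   0.         316.75011413]
wrist [[1.0, 0.0, -0.001, 0.575], [0.0, -0.959, -0.283, 0.072], [-0.001, 0.283, -0.959, 0.373], [0.0, 0.0, 0.0, 1.0]] [308.11683381   0.         319.33793732]
```

View pics/scene0.png

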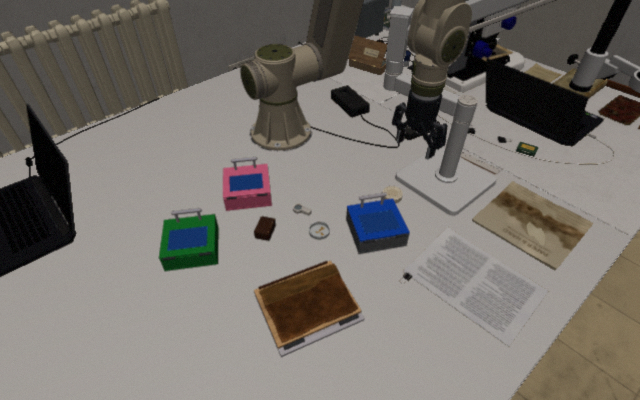

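View pics/side0.png

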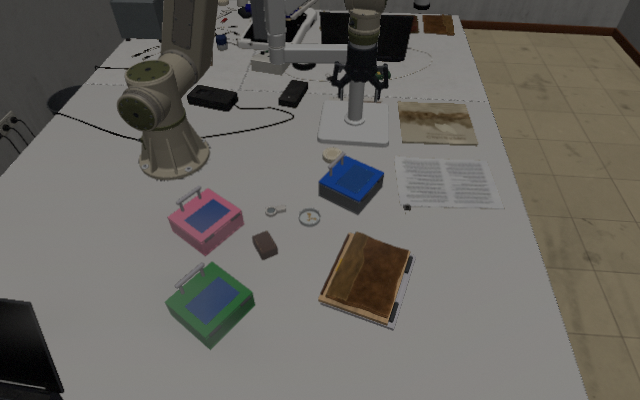

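Scene view: blue case at about (377,225) with its handle at (373,196), and the cradle at (308,305) with its hinges at the lower right. Side view: case (350,183), handle (337,165), cradle (368,277), with the board's front edge on the left at about (340,265). The pink and green cases are look-alikes.

Run:
```python
from h import *
for n,box in(("scene",(340,180,420,255)),("side",(310,145,390,215))):
    d=np.load(n+"0.npz"); P=d["P"]; im=d["image"]
    hsv=cv2.cvtColor(im,cv2.COLOR_RGB2HSV)
    x0,y0,x1,y1=box; R=np.zeros(P.shape[:2],bool); R[y0:y1,x0:x1]=1; R&=d["z"]>0
    b=R&(cv2.inRange(hsv,(100,100,50),(130,255,255))>0)&(P[...,2]>.045)&(P[...,2]<.07)
    q=P[b]; r=cv2.minAreaRect(q[:,:2].astype(np.float32)*1000); print(n,"lid",b.sum(),np.median(q[:,2]),r)
    h=R&(P[...,2]>.085)&(P[...,2]<.115); q=P[h]; print("handle",h.sum(),q.mean(0),cv2.minAreaRect(q[:,:2].astype(np.float32)*1000))
    # cradle: everything between 10 and 60mm in area
    cx=(245,255,370,355) if n=="scene" else(315,225,420,330)
    x0,y0,x1,y1=cx; R=np.zeros(P.shape[:2],bool); R[y0:y1,x0:x1]=1; R&=d["z"]>0
    for lo,hi in((.037,.05),(.02,.031),(.008,.06)):
        m=R&(P[...,2]>lo)&(P[...,2]<hi); q=P[m]; print("cr",lo,m.sum(),np.median(q[:,2]),cv2.minAreaRect(q[:,:2].astype(np.float32)*1000))
    y=R&(cv2.inRange(hsv,(22,150,120),(38,255,255))>0); print("yellow",y.sum(),P[y].mean(0) if y.any() else "")
a=cv2.resize(cv2.imread("pics/scene0.png")[250:360,240:370],None,fx=4,fy=4,interpolation=cv2.INTER_CUBIC)[:, :400*2]
b=cv2.resize(cv2.imread("pics/side0.png")[225:330,310:430],None,fx=2.3,fy=2.3)
w=cv2.imread("pics/wrist0.png"); w=cv2.resize(w,None,fx=.5,fy=.5)
o=np.zeros((600,800,3),np.uint8); a=cv2.resize(a,(400,340)); o[:340,:400]=a; b=cv2.resize(b,(400,350)); o[:350,400:]=b; o[360:560,:320]=w
cv2.imwrite("pics/c0.png",o)
```

```text
scene lid 1821 0.05726574330622214 ((572.118408203125, -109.66622924804688), (139.83590698242188, 138.02430725097656), 60.4451789855957)
handle 109 [ 0.52743588 -0.08481815  0.09519108] ((527.2774658203125, -84.13772583007812), (79.26612091064453, 12.567864418029785), 61.497459411621094)
cr 0.037 1251 0.03922820446805819 ((626.346435546875, -411.9813537597656), (204.300537109375, 141.07704162597656), 71.73297882080078)
cr 0.02 1184 0.024503980929676483 ((624.7523803710938, -414.4779052734375), (214.9833221435547, 176.72125244140625), 72.79566192626953)
cr 0.008 6247 0.0333987180032177 ((627.8948364257812, -415.41351318359375), (214.63458251953125, 183.57330322265625), 73.30897521972656)
yellow 0 
side lid 1607 0.06024550014752328 ((570.0977783203125, -109.52655029296875), (142.45484924316406, 135.1207733154297), 60.74437713623047)
handle 94 [ 0.52228231 -0.08511388  0.09791422] ((520.9712524414062, -83.23643493652344), (77.1560287475586, 12.20136547088623), 60.585262298583984)
cr 0.037 2908 0.03949644284144599 ((618.5867919921875, -407.1568603515625), (204.8620147705078, 157.7329864501953), 73.8558120727539)
cr 0.02 1111 0.026608551552308346 ((621.311279296875, -413.4800109863281), (217.5622100830078, 175.07168579101562), 73.0782241821289)
cr 0.008 6106 0.03675950109673298 ((624.3540649414062, -414.39910888671875), (217.95565795898438, 181.1140899658203), 73.2282943725586)
yellow 0
```

View pics/c0.png

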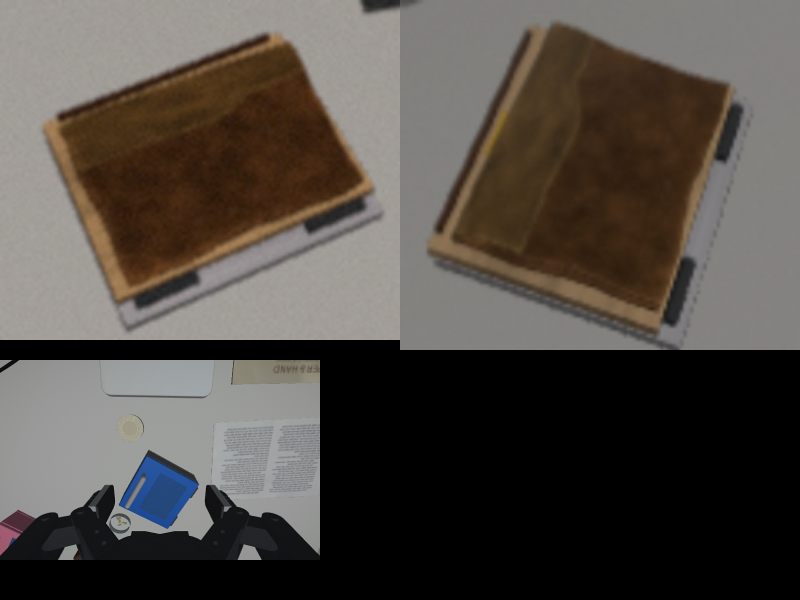

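Cradle crops: the dark front strip is on the upper-left side, with the yellow mark at about (502,130) in the side crop and the hinges opposite. The lid handle lies at about (0.525, -0.085), which matches the case centre (0.571, -0.110) at yaw -29.4°. Now I move above the handle.

```bash
python3 -c "
import workcell;print([n for n in dir(workcell) if n[0]!='_']);print(getattr(workcell,'grasp_offset',None))"; ls
```

```text
['MotionError', 'get_state', 'grasp_offset', 'hand_in', 'read_camera']
0.0187
h.py
pics
scene0.npz
side0.npz
wrist0.npz
```

Request:
step_arm([
  [-12.5,-21,0,0,0,-7.35,1],
  [-12.5,-21,0,0,0,-7.35,1],
  [-12,-21,-20,0,0,-7.35,1],
  [-12.5,-22,-20,0,0,-7.35,1],
  [0,0,0,0,0,0,1],
], newtons=40)

```text
clock: 0.65
tcp_pos: [0.5223, -0.0863, 0.1884]
orientation: [-0.002, 0.865, 0.502, -0.002]
wrist_force: [0.2, -1.0, 0.1]
finger_gap: 0.0854
grip_force: 0.0
```

Request:
step_arm([
  [1,0,-35,0,0,0,1],
  [1,0,-35,0,0,0,1],
  [0,0,-25,0,0,0,1],
  [0,0,-20,0,0,0,1],
  [0,0,0,0,0,0,1],
])

```text
clock: 1.15
tcp_pos: [0.5258, -0.0838, 0.0739]
orientation: [-0.002, 0.863, 0.505, -0.002]
wrist_force: [-0.6, 0.3, 0.7]
finger_gap: 0.0856
grip_force: 0.0
```

Request:
step_arm([
  [0,0,0,0,0,0,-1],
  [0,0,0,0,0,0,-1],
  [0,0,0,0,0,0,-1],
  [0,0,0,0,0,0,-1],
  [0,0,0,0,0,0,-1],
])

```text
clock: 1.65
tcp_pos: [0.5245, -0.0832, 0.0766]
orientation: [-0.003, 0.863, 0.505, -0.001]
wrist_force: [-16.4, 10.3, 11.6]
finger_gap: 0.0124
grip_force: 9.4
```

Request:
step_arm([
  [0,0,0,0,0,0,-1],
  [0,0,0,0,0,0,-1],
  [0,0,0,0,0,0,-1],
  [0,0,0,0,0,0,-1],
  [0,0,0,0,0,0,-1],
])

```text
clock: 2.15
tcp_pos: [0.5236, -0.0827, 0.0765]
orientation: [-0.003, 0.863, 0.505, -0.002]
wrist_force: [-10.2, 6.4, 11.3]
finger_gap: 0.0097
grip_force: 39.1
```

Request:
step_arm([
  [4,-2.2,15,0,0,0,-1],
  [6.8,-3.8,13.4,0,0,0,-1],
  [8.2,-4.6,12.4,0,0,0,-1],
  [9.5,-5.4,11.2,0,0,0,-1],
  [0,0,0,0,0,0,-1],
])

```text
clock: 2.65
tcp_pos: [0.5532, -0.0996, 0.13]
orientation: [-0.002, 0.863, 0.505, -0.002]
wrist_force: [-12.3, 5.6, 11.7]
finger_gap: 0.0093
grip_force: 39.5
```

Request:
step_arm([
  [8.5,-5,11.5,0,0,0,-1],
  [11.6,-6.5,8.2,0,0,0,-1],
  [12.3,-6.9,6.5,0,0,0,-1],
  [12.9,-7.3,4.7,0,0,0,-1],
  [13.3,-7.5,3,0,0,0,-1],
])

```text
clock: 3.15
tcp_pos: [0.6138, -0.1342, 0.1629]
orientation: [-0.001, 0.863, 0.504, -0.001]
wrist_force: [-3.5, 0.6, -0.6]
finger_gap: 0.0092
grip_force: 40.2
```

Request:
step_arm([
  [13.5,-7.6,1,0,0,0,-1],
  [13.6,-7.7,-0.5,0,0,0,-1],
  [13.3,-7.5,-2.5,0,0,0,-1],
  [13,-7.3,-4.6,0,0,0,-1],
  [0,0,0,0,0,0,-1],
])

```text
clock: 3.65
tcp_pos: [0.6695, -0.166, 0.1558]
orientation: [0.001, 0.864, 0.504, 0.0]
wrist_force: [-0.0, -2.9, 3.4]
finger_gap: 0.0092
grip_force: 40.0
```

Request:
step_arm([
  [12.4,-7,-6.2,0,0,0,-1],
  [2,-1,-1,0,0,0,-1],
  [0,0,0,0,0,0,-1],
  [0,0,0,0,0,0,-0.4],
  [0,0,0,0,0,0,-0.4],
])

```text
clock: 4.15
tcp_pos: [0.6822, -0.1713, 0.1486]
orientation: [-0.0, 0.863, 0.505, 0.0]
wrist_force: [0.1, -0.0, -0.1]
finger_gap: 0.0254
grip_force: 0.0
```

Request:
step_arm([
  [0,0,0,0,0,0,-0.4],
  [0,0,0,0,0,0,-0.4],
  [0,0,0,0,0,0,-0.4],
  [0,0,0,0,0,0,-0.4],
])

```text
clock: 4.55
tcp_pos: [0.6825, -0.1721, 0.1485]
orientation: [0.0, 0.863, 0.505, 0.0]
wrist_force: [0.0, -0.3, 0.1]
finger_gap: 0.0255
grip_force: 0.0
```

Request:
step_arm([
  [0,0,30,0,0,0,-0.4],
  [0,0,40,0,0,0,-0.4],
  [0,0,40,0,0,0,-0.4],
  [-30,16,10,0,0,0,1],
  [-40,20,0,0,0,0,1],
])

```text
clock: 5.05
tcp_pos: [0.6149, -0.1375, 0.2705]
orientation: [0.003, 0.864, 0.504, 0.002]
wrist_force: [0.1, -0.0, 0.5]
finger_gap: 0.0536
grip_force: 0.0
```

Request:
step_arm([
  [-40,20,0,0,0,0,1],
  [-30,20,0,0,0,0,1],
  [0,0,0,0,0,0,1],
  [0,0,0,0,0,0,1],
])

```text
clock: 5.45
tcp_pos: [0.5423, -0.096, 0.2693]
orientation: [0.001, 0.863, 0.505, 0.001]
wrist_force: [0.6, 0.1, 0.5]
finger_gap: 0.0853
grip_force: 0.0
```

Run:
```python
from h import *
o=[]
for n in("side","scene","wrist"):
    c=cam(n); P=pts(c); np.savez(n+"1.npz",P=P,image=c["image"],z=c["z_map"],K=c["K"],d=c["dist_coeffs"],T=c["world_from_camera"])
    m=mask(c,(5,150,90),(18,255,255))&(c["z_map"]>0)&(np.hypot(P[...,0]-.571,P[...,1]+.11)<.11)
    q=P[m]; print(n,m.sum())
    if m.sum()>20:
        hi=q[q[:,2]>.037]; print(q.mean(0),"rect",cv2.minAreaRect(q[:,:2].astype(np.float32)*1000)); 
        print("top",len(hi),np.median(hi[:,2]) if len(hi) else 0,cv2.minAreaRect(hi[:,:2].astype(np.float32)*1000) if len(hi)>3 else "")
        lo=q[q[:,2]<.018]; print("low",len(lo),lo.mean(0) if len(lo) else "")
    o.append(c["image"][...,::-1])
cv2.imwrite("pics/w1.png",np.vstack([np.hstack([o[0][120:320,200:600],o[1][120:320,200:600]]),cv2.resize(o[2],(640,400))[:, :].__class__(shape=(400,800,3),dtype=np.uint8)*0+cv2.copyMakeBorder(o[2],0,0,0,160,cv2.BORDER_CONSTANT)]))
print(get_state()["tcp_pos"])
```

```text
side 231
[ 0.56758747 -0.10447374  0.02762393] rect ((584.1753540039062, -129.729736328125), (59.51314163208008, 145.9971466064453), 34.179656982421875)
top 67 0.0437739181795328 ((572.617919921875, -137.578125), (31.572418212890625, 145.9971466064453), 34.17965316772461)
low 52 [ 0.59480321 -0.11779366  0.01534872]
scene 30
[ 0.53652496 -0.0868885   0.04025124] rect ((533.068603515625, -82.38697814941406), (22.936948776245117, 28.780799865722656), 45.50190353393555)
top 28 0.0408469728955389 ((537.0026245117188, -86.34457397460938), (23.003684997558594, 12.813545227050781), 60.48195266723633)
low 1 [ 0.51476617 -0.08048114  0.01637515]
wrist 1726
[ 0.5732103  -0.10308955  0.02507731] rect ((574.028076171875, -106.07839965820312), (32.03436279296875, 99.59874725341797), 62.36423873901367)
top 510 0.0420414684051334 ((542.9841918945312, -87.87913513183594), (27.924619674682617, 27.559186935424805), 63.474510192871094)
low 599 [ 0.60167215 -0.11838123  0.0138166 ]
[ 0.54360225 -0.09697966  0.26848297]
```

View pics/w1.png

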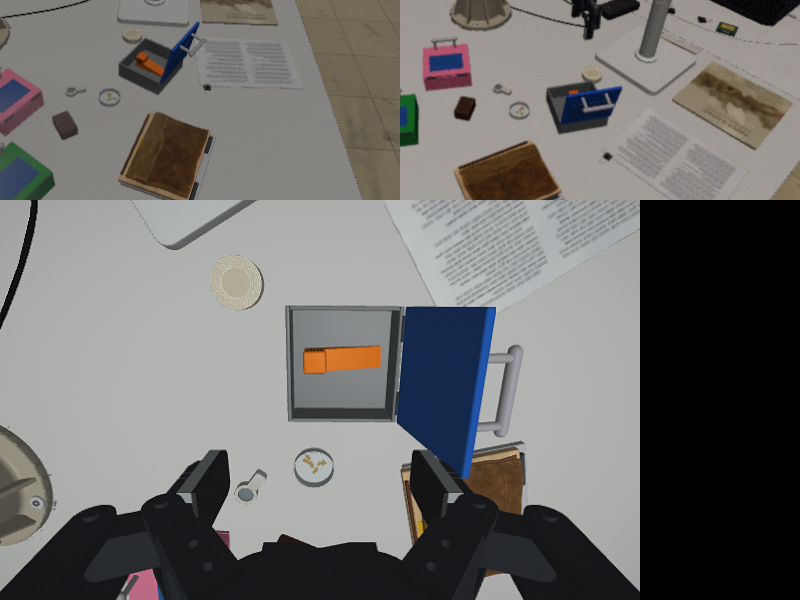

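Side crop: the lid is open and resting back, with the wedge in the case at (150,62). Wrist view: wedge block at (315,361) in the composite, tip at (380,357), and the yellow mark at about (421,525).

Run:
```python
from h import *
s=get_state(); print(s["joint_pos"].round(3))
for n in("wrist1","side0"):
    d=np.load(n+".npz"); P=d["P"]; hsv=cv2.cvtColor(d["image"],cv2.COLOR_RGB2HSV)
    m=(cv2.inRange(hsv,(20,130,90),(38,255,255))>0)&(np.hypot(P[...,0]-.54,P[...,1]+.39)<.06)
    v,u=np.nonzero(m); print(n,m.sum(),(u.mean(),v.mean()) if m.any() else"",P[m].mean(0))
    if m.any(): # ray to z=.02
        p=cv2.undistortPoints(np.array([[[u.mean(),v.mean()]]]),d["K"],d["d"])[0,0]; T=d["T"]; r=T[:3,:3]@[*p,1]; print((T[:3,3]+r*(.02-T[2,3])/r[2]).round(4))
```

```text
[-0.322  0.26   0.064  1.374 -0.     1.762]
wrist1 59 (np.float64(420.20338983050846), np.float64(327.10169491525426)) [ 0.55630691 -0.38290273  0.02667418]
[ 0.5559 -0.3889  0.02  ]
side0 17 (np.float64(338.8235294117647), np.float64(264.11764705882354)) [ 0.5505941  -0.39391295  0.03177353]
[ 0.5505 -0.3856  0.02  ]
```

Request:
step_arm([
  [0,2,0,0,0,8.4,0.3],
  [0,2,0,0,0,8.4,0.3],
  [0,2,0,0,0,8.4,0.3],
  [0,2,0,0,0,8.4,0.3],
  [0,1,0,0,0,8.4,0.3],
])

```text
clock: 6.1
tcp_pos: [0.5436, -0.0879, 0.2679]
orientation: [-0.0, 0.623, 0.782, -0.0]
wrist_force: [0.6, -0.2, -0.7]
finger_gap: 0.0554
grip_force: 0.0
```

Request:
step_arm([
  [0,0,0,0,0,8.4,0.3],
  [0,0,0,0,0,8.4,0.3],
  [0,0,0,0,0,8.4,0.3],
  [0,0,-40,0,0,8.4,0.3],
  [0,0,-40,0,0,8.4,0.3],
])

```text
clock: 6.6
tcp_pos: [0.5449, -0.0885, 0.1883]
orientation: [0.002, 0.301, 0.953, 0.0]
wrist_force: [1.0, 0.1, -1.1]
finger_gap: 0.0558
grip_force: 0.0
```

Request:
step_arm([
  [0,0,-40,0,0,8.2,0.3],
  [0,0,-40,0,0,0,0.3],
  [0,0,0,0,0,0,0.3],
  [0,0,0,0,0,0,0.3],
])

```text
clock: 7.0
tcp_pos: [0.5427, -0.0877, 0.1082]
orientation: [-0.001, 0.236, 0.972, 0.0]
wrist_force: [0.4, 0.0, 0.9]
finger_gap: 0.0559
grip_force: 0.0
```

Run:
```python
from h import *
from scipy.spatial.transform import Rotation as R
s=get_state(); q=s["orientation"]; m=R.from_quat(q[[1,2,3,0]]).as_matrix(); print(s["tcp_pos"],s["finger_gap"],"tool y deg",np.degrees(np.arctan2(m[1,1],m[0,1])),m[:,2])
c=cam("wrist"); P=pts(c); k=mask(c,(5,150,90),(18,255,255))&(P[...,2]>.037)&(P[...,2]<.05)
print(k.sum(),cv2.minAreaRect(P[k][:,:2].astype(np.float32)*1000)); save(c,"w2.png")
```

```text
[ 0.54270947 -0.08768544  0.10820052] 0.05588036664314516 tool y deg 62.75309073942562 [-1.72239315e-03  6.92147780e-04 -9.99998277e-01]
1393 ((541.6680297851562, -87.5267333984375), (27.027482986450195, 27.19561195373535), 62.91615676879883)
```

View pics/w2.png

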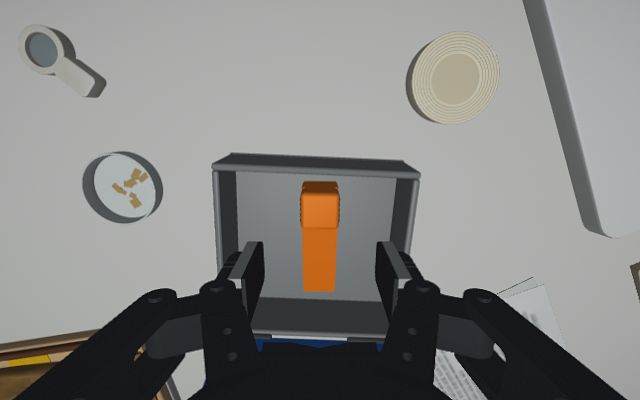

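Wrist view: the wedge block at (320,205) is centred between the fingers with room inside the case walls, and its measured position matches the TCP. I'll descend and grip.

Request:
step_arm([
  [-0.5,0,-30,0,0,0,0.3],
  [0,0,-30,0,0,0,0.3],
  [0,0,-20,0,0,0,0.3],
  [0,0,-14.5,0,0,0,0.3],
  [0,0,0,0,0,0,0.3],
])

```text
clock: 7.55
tcp_pos: [0.5429, -0.0877, 0.0145]
orientation: [0.0, 0.235, 0.972, 0.0]
wrist_force: [-0.5, 0.2, 0.1]
finger_gap: 0.0553
grip_force: 0.0
```

Request:
step_arm([
  [0,0,0,0,0,0,-1],
  [0,0,0,0,0,0,-1],
  [0,0,0,0,0,0,-1],
  [0,0,0,0,0,0,-1],
  [0,0,0,0,0,0,-1],
], newtons=50)

```text
clock: 8.05
tcp_pos: [0.544, -0.088, 0.0163]
orientation: [0.002, 0.235, 0.972, -0.0]
wrist_force: [-0.6, 0.2, 6.6]
finger_gap: 0.027
grip_force: 50.5
```

Request:
step_arm([
  [0,0,0,0,0,0,-1],
  [0,0,0,0,0,0,-1],
  [0,0,0,0,0,0,-1],
])

```text
clock: 8.35
tcp_pos: [0.5441, -0.088, 0.0163]
orientation: [0.002, 0.235, 0.972, -0.0]
wrist_force: [0.3, 0.4, 5.5]
finger_gap: 0.0271
grip_force: 50.5
```

Request:
step_arm([
  [0,0,25,0,0,0,-1],
  [0,0,35,0,0,0,-1],
  [0,0,45,0,0,0,-1],
  [-25,0,20,0,0,0,-1],
  [-40,-10,0,0,0,0,-1],
])

```text
clock: 8.85
tcp_pos: [0.481, -0.0982, 0.1437]
orientation: [0.005, 0.234, 0.972, -0.0]
wrist_force: [0.3, -1.2, -0.9]
finger_gap: 0.0273
grip_force: 49.7
```

Request:
step_arm([
  [-24,-35,0,0,0,3,-1],
  [0,-45,0,0,0,4,-1],
  [0,-45,0,0,0,4,-1],
  [0,-45,0,0,0,0,-1],
  [0,-45,0,0,0,0,-1],
])

```text
clock: 9.35
tcp_pos: [0.4529, -0.3143, 0.1401]
orientation: [0.001, 0.141, 0.99, -0.0]
wrist_force: [0.4, -0.8, -0.6]
finger_gap: 0.0273
grip_force: 49.7
```

Request:
step_arm([
  [0,-40,0,0,0,0,-1],
  [0,0,0,0,0,0,-1],
  [0,0,0,0,0,0,-1],
])

```text
clock: 9.65
tcp_pos: [0.4526, -0.3531, 0.1392]
orientation: [0.0, 0.142, 0.99, 0.0]
wrist_force: [0.5, 0.0, -0.9]
finger_gap: 0.027
grip_force: 49.7
```

```bash
cat > m.py <<'E'
from h import *
from scipy.spatial.transform import Rotation as R
import sys
t=sys.argv[1]
s=get_state(); q=s["orientation"]; m=R.from_quat(q[[1,2,3,0]]).as_matrix(); print(s["tcp_pos"].round(4),s["finger_gap"].round(4),s["grip_force"],"tool y deg",np.degrees(np.arctan2(m[1,1],m[0,1])).round(2),m[:,2].round(3))
for n in("wrist","side","scene"):
    c=cam(n); save(c,n+t+".png"); P=pts(c); np.savez(n+t+".npz",P=P,image=c["image"],z=c["z_map"],K=c["K"],d=c["dist_coeffs"],T=c["world_from_camera"])
    k=mask(c,(5,170,110),(16,255,255))&(c["z_map"]>0)&(np.linalg.norm(P-s["tcp_pos"],axis=-1)<.13)
    if k.sum()>20:
        Q=P[k]; print(n,"wedge",k.sum(),Q.mean(0).round(4),cv2.minAreaRect(Q[:,:2].astype(np.float32)*1000),"z",Q[:,2].min().round(4),Q[:,2].max().round(4))
    y=mask(c,(20,130,90),(38,255,255))&(np.hypot(P[...,0]-.55,P[...,1]+.39)<.06)
    print(n,"yellow",y.sum())
    if y.sum()>3:
        v,u=np.nonzero(y); p=cv2.undistortPoints(np.array([[[u.mean(),v.mean()]]]),c["K"],c["dist_coeffs"])[0,0]; T=c["world_from_camera"]; r=T[:3,:3]@[*p,1]
        print(P[y].mean(0).round(4),P[y].min(0).round(4),P[y].max(0).round(4),[(T[:3,3]+r*(h-T[2,3])/r[2]).round(4)[:2].tolist() for h in(.02,.026)])
    b=(P[...,2]>.021)&(P[...,2]<.031)&(c["z_map"]>0)&(np.hypot(P[...,0]-.625,P[...,1]+.415)<.16)
    if b.sum()>50: print(n,"board",b.sum(),cv2.minAreaRect(P[b][:,:2].astype(np.float32)*1000))
E
python3 m.py 3
```

```text
Traceback (most recent call last):
  File "m.py", line 5, in <module>
    s=get_state(); q=s["orientation"]; m=R.from_quat(q[[1,2,3,0]]).as_matrix(); print(s["tcp_pos"].round(4),s["finger_gap"].round(4),s["grip_force"],"tool y deg",np.degrees(np.arctan2(m[1,1],m[0,1])).round(2),m[:,2].round(3))
                                                                                                            ^^^^^^^^^^^^^^^^^^^^^
AttributeError: 'float' object has no attribute 'round'
```

```bash
sed -i 's/s\["finger_gap"\].round(4)/s["finger_gap"]/' m.py; python3 m.py 3
```

```text
[ 0.4526 -0.3531  0.1392] 0.02703736952666701 49.659258319516084 tool y deg 73.69 [ 0.  0. -1.]
wrist wedge 5639 [ 0.4656 -0.3575  0.1564] ((473.3599853515625, -359.75811767578125), (28.087425231933594, 75.3447265625), 73.38756561279297) z 0.1373 0.167
wrist yellow 6
[ 0.5495 -0.4108  0.0267] [ 0.5485 -0.4116  0.0253] [ 0.5503 -0.4099  0.0282] [[0.5539, -0.4128], [0.55, -0.411]]
wrist board 276 ((588.6580810546875, -405.0522766113281), (214.3621826171875, 112.6594009399414), 75.49271392822266)
side wedge 327 [ 0.4943 -0.3657  0.1436] ((486.99395751953125, -362.76385498046875), (28.03140640258789, 92.9098129272461), 72.92168426513672) z 0.131 0.1691
side yellow 18
[ 0.5504 -0.3948  0.0318] [ 0.5446 -0.4146  0.0238] [ 0.5554 -0.3757  0.0422] [[0.5503, -0.3864], [0.5503, -0.3907]]
side board 1070 ((621.16259765625, -413.7740478515625), (214.85841369628906, 174.79129028320312), 73.20455169677734)
scene wedge 389 [ 0.4908 -0.3653  0.1442] ((489.4730224609375, -365.09686279296875), (27.599987030029297, 96.1496353149414), 72.42606353759766) z 0.1282 0.1884
scene yellow 0
scene board 1127 ((624.7378540039062, -414.35552978515625), (215.4737548828125, 179.06109619140625), 72.73270416259766)
```

View pics/wrist3.png

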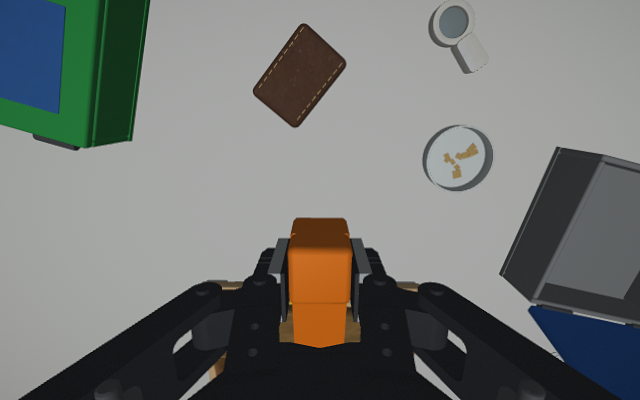

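Wrist view: the wedge is held squarely, block at (320,265), with the weight, loupe, dish and case undisturbed. The cradle is hidden behind the gripper, so I'll profile its front edge from the earlier frames.

Run:
```python
from h import *
ex=np.array([np.cos(np.radians(-16.8)),np.sin(np.radians(-16.8))]); ey=np.array([-ex[1],ex[0]]); O=np.array([.5394,-.3886])
for n in("wrist1","side0","side3","scene0"):
    d=np.load(n+".npz"); P=d["P"]; r=P[...,:2]-O; a=r@ex*1000; b=r@ey*1000; ok=d["z"]>0
    print(n)
    for lo in range(-24,24,4):
        m=ok&(a>=lo)&(a<lo+4)&(np.abs(b)<60)&(P[...,2]<.08)
        if m.sum(): print(lo,m.sum(),(P[m][:,2]*1000).round(1)[:0].tolist(),np.percentile(P[m][:,2]*1000,[10,50,90]).round(1),np.median(d["image"][m],0))
    m=ok&(P[...,2]>.008)&(P[...,2]<.08)&(np.abs(a-90)<120)&(np.abs(b)<130)
    print("a,b extents",np.percentile(a[m],[.5,99.5]).round(1),np.percentile(b[m],[.5,99.5]).round(1))
w=np.load("wrist1.npz")["image"][235:385,395:545,::-1]; s=np.load("side0.npz")["image"][230:310,315:375,::-1]
cv2.imwrite("pics/c3.png",np.hstack([cv2.resize(w,(400,400)),cv2.resize(s,(300,400))]))
```

```text
wrist1
-24 165 [] [-1.2 -0.2  0.7] [177. 178. 177.]
-20 156 [] [-1.1 -0.2  0.7] [177. 178. 177.]
-16 156 [] [-1.1 -0.   0.8] [177. 178. 177.]
-12 158 [] [-1.1 -0.   0.9] [177. 178. 177.]
-8 158 [] [-1.1 -0.1  0.7] [177. 178. 177.]
-4 148 [] [-1.1 -0.3  0.6] [177. 179. 177.]
0 301 [] [-0.8 21.2 32.6] [106.  94.  70.]
4 88 [] [31.3 32.5 33.5] [86.  60.5 41. ]
8 88 [] [24.7 26.  27. ] [183. 155. 116.]
12 83 [] [25.4 26.2 26.9] [181. 151. 112.]
16 78 [] [25.5 27.8 39.2] [91.5 73.5 34. ]
20 2 [] [40.3 40.4 40.4] [98.5 77.5 46. ]
a,b extents [  0.6 180.3] [-91.1 108.2]
side0
-24 62 [] [-0.8  1.6  3.4] [130. 129. 126.]
-20 65 [] [-1.4  1.3  3.4] [131. 129. 126.]
-16 63 [] [-0.3  1.7  3.7] [131. 129. 126.]
-12 54 [] [0.1 1.6 3.5] [130. 129. 126.]
-8 1 [] [5.1 5.1 5.1] [110. 107. 104.]
-4 14 [] [32.4 33.4 34.8] [98.  92.5 88. ]
0 73 [] [31.7 33.8 36.1] [64. 49. 41.]
4 85 [] [25.8 27.8 34. ] [108.  88.  66.]
8 54 [] [25.4 27.5 29.7] [133.  109.   75.5]
12 31 [] [29.1 38.2 41.5] [103.  83.  58.]
16 63 [] [39.1 41.3 43.4] [79. 63. 37.]
20 68 [] [38.9 41.1 43.5] [72. 55. 35.]
a,b extents [-1.000e
[... 246 characters left out ...]
 97.  93.]
0 76 [] [31.6 33.6 36.1] [66. 51. 42.]
4 87 [] [25.2 27.5 32.9] [113.  92.  69.]
8 55 [] [25.8 27.5 29.2] [138. 113.  79.]
12 26 [] [33.2 38.9 42. ] [105.5  85.5  61. ]
16 71 [] [38.8 40.7 43.1] [82. 65. 37.]
20 64 [] [38.8 40.4 42.8] [76. 58. 36.]
a,b extents [-1.000e-01  1.785e+02] [-107.1  103.3]
scene0
-24 51 [] [-2.6 -0.8  1.7] [156. 152. 147.]
-20 13 [] [-1.2  0.3  1.2] [133. 126. 119.]
0 22 [] [28.2 30.4 32.3] [123.  112.5 108. ]
4 104 [] [23.7 29.9 32.9] [74.  52.  34.5]
8 57 [] [24.3 26.8 31.9] [83. 59. 38.]
12 2 [] [26.7 27.4 28.1] [110.5  82.5  52. ]
16 17 [] [35.4 37.  39.1] [96. 72. 41.]
20 55 [] [36.8 38.8 40.6] [91. 65. 36.]
a,b extents [  4.1 183.4] [-106.9  104.9]
```

View pics/c3.png

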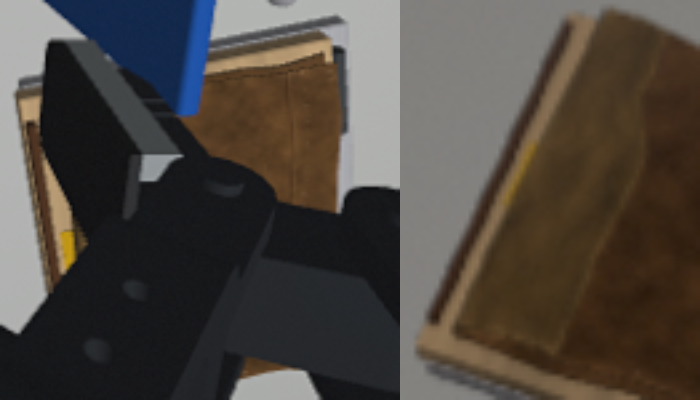

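Crops: the board has a raised dark lip along its front edge, and the yellow mark sits on the board just behind it, at (68,250) in the left crop and (522,170) in the right. The front edge is at (0.540, -0.389), yaw -16.8°, consistent across the three views.

Run:
```python
from h import *
d=np.load("side0.npz");P=d["P"]
for n,(u,v) in dict(weight=(265,245),dish=(310,217)).items(): print(n,np.median(P[v-3:v+4,u-3:u+4].reshape(-1,3),0).round(3))
```

```text
weight [ 0.363 -0.356  0.036]
dish [ 0.462 -0.223  0.004]
```

Request:
step_arm([
  [-14,-5,-20,0,0,0,-1],
  [0,0,-30,0,0,0,-1],
  [0,0,-20,0,0,0,-1],
  [0,0,0,0,0,0,-1],
  [0,0,0,0,0,0,-1],
])

```text
clock: 10.3
tcp_pos: [0.4392, -0.3562, 0.0694]
orientation: [-0.0, 0.14, 0.99, 0.0]
wrist_force: [0.6, 0.1, -0.2]
finger_gap: 0.0269
grip_force: 49.7
```

Request:
step_arm([
  [0,-1,-20,0,0,0,-1],
  [0,0,-20,0,0,0,-1],
  [0,0,-10,0,0,0,-1],
  [0,0,-3,0,0,0,-1],
  [0,0,0,0,0,0,-1],
])

```text
clock: 10.8
tcp_pos: [0.4393, -0.3584, 0.0166]
orientation: [0.0, 0.141, 0.99, -0.0]
wrist_force: [0.5, 0.5, -0.7]
finger_gap: 0.027
grip_force: 49.7
```

Request:
step_arm([
  [0,0,-1,0,0,0,-1],
  [0,0,-1,0,0,0,-1],
  [0,0,-1,0,0,0,-1],
  [0,0,0,0,0,0,-1],
])

```text
clock: 11.2
tcp_pos: [0.439, -0.3584, 0.0131]
orientation: [0.0, 0.141, 0.99, -0.0]
wrist_force: [-0.8, 0.2, -1.1]
finger_gap: 0.0272
grip_force: 49.7
```

Request:
step_arm([
  [0,0,-1,0,0,0,-1],
  [0,0,-0.5,0,0,0,-1],
  [0,0,0,0,0,0,-1],
  [0,0,0,0,0,0,-1],
])

```text
clock: 11.6
tcp_pos: [0.4389, -0.3584, 0.0115]
orientation: [0.0, 0.141, 0.99, -0.0]
wrist_force: [-1.5, -0.2, 1.5]
finger_gap: 0.0272
grip_force: 49.9
```

```bash
python3 m.py 4
python3 - <<'E'
from h import *
ex=np.array([np.cos(np.radians(-16.8)),np.sin(np.radians(-16.8))]); ey=np.array([-ex[1],ex[0]]); O=np.array([.5400,-.389])
print("tcp a,b",(get_state()["tcp_pos"][:2]-O)@ex,(get_state()["tcp_pos"][:2]-O)@ey)
for n in("side4","scene4"):
    d=np.load(n+".npz"); P=d["P"]; r=P[...,:2]-O; a=r@ex*1000; b=r@ey*1000
    k=(cv2.inRange(cv2.cvtColor(d["image"],cv2.COLOR_RGB2HSV),(5,170,90),(16,255,255))>0)&(d["z"]>0)&(a>-140)&(a<15)&(abs(b)<30)&(P[...,2]<.03)
    print(n,k.sum(),"a",np.percentile(a[k],[2,98]).round(1),"b",np.percentile(b[k],[3,97]).round(1))
    for lo in range(-100,10,10):
        m=k&(a>=lo)&(a<lo+10)
        if m.sum()>4: print(lo,m.sum(),np.percentile(b[m],[5,50,95]).round(1),np.median(P[m][:,2]*1e3).round(1))
E
```

```text
[ 0.4389 -0.3584  0.0115] 0.027183731164622187 49.92661645894259 tool y deg 73.8 [ 0. -0. -1.]
wrist wedge 5636 [ 0.4515 -0.3627  0.0288] ((459.75823974609375, -365.2224426269531), (27.51498794555664, 75.46212768554688), 73.47293090820312) z 0.01 0.0396
wrist yellow 0
side wedge 292 [ 0.4811 -0.3726  0.0159] ((479.49603271484375, -372.1695861816406), (28.018203735351562, 79.08959197998047), 71.17961883544922) z 0.0011 0.0425
side yellow 16
[ 0.5503 -0.3948  0.0317] [ 0.5446 -0.4151  0.0265] [ 0.5554 -0.3763  0.0411] [[0.5502, -0.3866], [0.5503, -0.3908]]
side board 1080 ((589.5755615234375, -403.42413330078125), (217.46522521972656, 242.0320587158203), 72.69376373291016)
scene wedge 345 [ 0.4768 -0.3721  0.0164] ((475.7718505859375, -371.0674743652344), (26.604162216186523, 96.67850494384766), 72.96741485595703) z -0.0017 0.0478
scene yellow 0
scene board 1135 ((625.6746215820312, -414.39300537109375), (214.91053771972656, 175.58636474609375), 73.0812759399414)
tcp a,b -0.10561089106009408 0.00011872967961645706
side4 290 a [-93.4 -24.1] b [-14.1  10.7]
-100 20 [-12.   -0.7  10.3] 21.4
-90 39 [-13.8  -3.    9.8] 19.9
-80 39 [-14.1  -3.2   8.6] 17.6
-70 45 [-13.2  -2.6  10.1] 15.3
-60 36 [-13.   -0.8   9.7] 13.7
-50 41 [-14.2  -4.6   9.3] 10.6
-40 40 [-13.5  -3.1   9.5] 9.0
-30 30 [-11.9  -2.3  10.2] 6.9
scene4 286 a [-93.  -20.1] b [-14.1  10.3]
-100 26 [-13.8  -0.8   9. ] 20.6
-90 37 [-14.1  -5.7   8.9] 18.2
-80 39 [-14.1  -3.1   9.2] 16.2
-70 31 [-13.9  -1.9   8.2] 13.9
-60 37 [-13.8  -3.8   9.3] 11.1
-50 37 [-13.8  -2.2   8.9] 9.0
-40 35 [-13.3  -1.2   9.6] 6.7
-30 38 [-12.8  -1.1   9.7] 4.4
-20 6 [-11.1  -4.    8.2] 5.8
```

The wedge lies flat on the desk, parallel to the cradle and centred on it, with its tip about 22 mm in front of the edge. Now I push along cradle x.

Request:
step_arm([
  [9.6,-2.9,0,0,0,0,-1],
  [9.6,-2.9,0,0,0,0,-1],
  [9.6,-2.9,0,0,0,0,-1],
  [9.6,-2.9,0,0,0,0,-1],
  [0,0,0,0,0,0,-1],
])

```text
clock: 12.25
tcp_pos: [0.4793, -0.3707, 0.0114]
orientation: [0.001, 0.14, 0.99, -0.0]
wrist_force: [-0.4, 0.3, -0.5]
finger_gap: 0.027
grip_force: 49.8
```

Request:
step_arm([
  [4.8,-1.45,0,0,0,0,-1],
  [4.8,-1.45,0,0,0,0,-1],
  [0,0,0,0,0,0,-1],
  [0,0,0,0,0,0,-1],
])

```text
clock: 12.65
tcp_pos: [0.4873, -0.3729, 0.0114]
orientation: [0.0, 0.141, 0.99, -0.0]
wrist_force: [0.2, 0.0, 0.9]
finger_gap: 0.0273
grip_force: 49.8
```

```bash
cat > z.py <<'E'
from h import *
ex=np.array([np.cos(np.radians(-16.8)),np.sin(np.radians(-16.8))]); ey=np.array([-ex[1],ex[0]]); O=np.array([.5400,-.389])
s=get_state(); print(s["tcp_pos"].round(4),"a,b",((s["tcp_pos"][:2]-O)@ex).round(4),((s["tcp_pos"][:2]-O)@ey).round(4),s["wrist_force"].round(1))
for n in("side","scene"):
    R=np.load(n+"4.npz"); P0=R["P"]; r=P0[...,:2]-O; a=r@ex*1000; b=r@ey*1000
    Z=[];I=[]
    for i in range(4):
        c=cam(n); P=pts(c); Z.append(P[...,2]); 
    dz=(np.mean(Z,0)-P0[...,2])*1000
    def st(m):
        x=dz[m&(abs(dz)<12)]; return round(float(np.mean(x)),2),len(x)
    g=(P0[...,2]>.02)&(P0[...,2]<.06)
    print(n,"front",st(g&(a>2)&(a<50)&(abs(b)<95)),"mid",st(g&(a>50)&(a<110)&(abs(b)<95)),"back",st(g&(a>120)&(a<160)&(abs(b)<95)),"desk",st((P0[...,2]<.005)&(a<-20)&(a>-150)&(abs(b)>60)&(abs(b)<150)))
E
python3 z.py
```

```text
[ 0.4873 -0.3729  0.0114] a,b -0.0551 0.0002 [0.2 0.  0.9]
side front (0.07, 1253) mid (-0.02, 1740) back (-0.03, 1200) desk (0.03, 2150)
scene front (-0.08, 1047) mid (0.04, 1775) back (0.09, 1294) desk (-0.0, 2237)
```

Request:
step_arm([
  [4.3,-1.3,0,0,0,0,-1],
  [4.3,-1.3,0,0,0,0,-1],
  [3.8,-1.15,0,0,0,0,-1],
  [0,0,0,0,0,0,-1],
  [0,0,0,0,0,0,-1],
])

```text
clock: 13.55
tcp_pos: [0.4972, -0.3756, 0.0113]
orientation: [-0.002, 0.141, 0.99, 0.001]
wrist_force: [-8.4, 3.0, 7.8]
finger_gap: 0.0266
grip_force: 50.6
```

```bash
python3 z.py
```

```text
[ 0.4972 -0.3756  0.0113] a,b -0.0448 0.0004 [-8.4  3.   7.8]
side front (1.04, 1253) mid (0.52, 1731) back (0.2, 1199) desk (0.01, 2050)
scene front (0.83, 1038) mid (0.67, 1781) back (0.3, 1301) desk (-0.0, 2196)
```

Request:
step_arm([
  [2.9,-0.9,0,0,0,0,-1],
  [2.9,-0.9,0,0,0,0,-1],
  [2.4,-0.7,0,0,0,0,-1],
  [0,0,0,0,0,0,-1],
  [0,0,0,0,0,0,-1],
], newtons=60)

```text
clock: 14.45
tcp_pos: [0.505, -0.3779, 0.0113]
orientation: [-0.003, 0.141, 0.99, 0.001]
wrist_force: [-8.0, 3.5, 8.4]
finger_gap: 0.0269
grip_force: 58.9
```

```bash
python3 z.py
```

```text
[ 0.505  -0.3779  0.0113] a,b -0.0367 0.0005 [-8.   3.5  8.4]
side front (2.54, 1234) mid (1.48, 1736) back (0.49, 1192) desk (0.01, 1975)
scene front (2.19, 1012) mid (1.57, 1790) back (0.62, 1301) desk (0.0, 2180)
```

Request:
step_arm([
  [0.7,-0.2,0,0,0,0,-1],
  [0,0,0,0,0,0,-1],
  [0,0,0,0,0,0,-1],
  [0,0,0,0,0,0,-1],
  [0,0,0,0,0,0,-1],
])

```text
clock: 15.35
tcp_pos: [0.5053, -0.378, 0.0113]
orientation: [-0.003, 0.141, 0.99, 0.001]
wrist_force: [-10.2, 3.1, 8.0]
finger_gap: 0.0269
grip_force: 58.9
```

```bash
python3 z.py
python3 - <<'E'
from h import *
s=cam("side")["image"][120:330,200:500,::-1]; w=cam("scene")["image"][120:370,220:470,::-1]
cv2.imwrite("pics/f.png",np.hstack([cv2.resize(s,(400,280)),cv2.resize(w,(280,280))]))
E
```

```text
[ 0.5053 -0.378   0.0113] a,b -0.0364 0.0005 [-10.2   3.1   8. ]
side front (2.57, 1240) mid (1.57, 1728) back (0.51, 1202) desk (0.03, 1973)
scene front (2.27, 1007) mid (1.66, 1778) back (0.64, 1295) desk (0.03, 2171)
```

View pics/f.png

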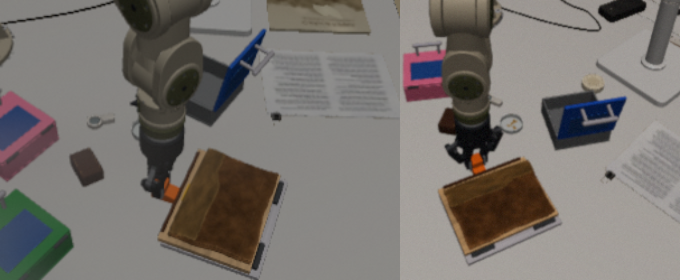

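Final view: the lid is open at (245,70), the wedge is under the middle of the front edge at (172,193), and the book is on the board. The measured front lift is about 3 mm and the bystanders haven't moved.

```bash
python3 -c "from workcell import *; print(hand_in())"
```

```text
the job is handed in; nothing more can be done
None
```

The job is handed in: the lid is open on its stop, and the gripper is still holding the wedge flat under the middle of the board's front edge, lifting it about 3 mm by camera depth (result not reported back).

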